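# Clamp the printing plate and scrape the brass chips into the tray

### The arm

A 6-joint arm with a two-finger parallel gripper is mounted at the origin on the work surface. World frame = base frame: x ahead of the robot, y to its left, z up, the work surface at z = 0. Lengths are in m, angles in rad, forces in N, time in s.
With the tool pointing down it reaches from about 0.3 to 0.75 m from the base axis. Payload 8.5 kg.
Tool frame: the origin (TCP) lies at the very end of the fingers, on their centre line; the grasp point (between the pads) lies 19 mm behind it; z points along the fingers, y is the direction in which the jaws open and shut (so a half turn about z gives the same grasp; the last joint's range is limited). The gripper opens to 88 mm and grips with 3 to 60 N. Pads are 18 mm wide; open, the fingers measure 123 mm over their backs; the gripper's body (75 mm by 187 mm) begins 45 mm behind the grasp point.
Start: joints at [1.12, 0.381, 1.297, -0, 1.464, -0.215], TCP at [0.128, 0.535, 0.239] pointing down, gripper open.
Joint ranges: [-3.11, 3.11], [-0.89, 2.33], [0.22, 2.48], [-1.42, 4.56], [0.17, 2.85], [-2.88, 2.88]. Speed limits (rad/s): [2.39, 2.39, 3.14, 3.14, 3.14, 3.14].

### API

Orientations are given as a 3x3 rotation matrix whose columns are the frame's x, y, z axes.
In Python, from workcell import read_state, vision, ticket gives the robot as it stands. The module is installed in compiled form; this text tells all that it offers.
- The arm moves only by the tool play_rows, never from a script. Its argument "moves" is a list of rows, each a list of 3 entries, a list of its own where there are three numbers: the shift along the tool's x, y, z in cm, then the turn about the tool's z in degrees, then the opening in per cent of the stroke, from 0 (shut) to 100 (fully open). In form: [[[x, y, z], yaw, grip], ...]. A call has 1 to 12 rows; each row shifts and turns the commanded pose from where the row before left it, along the tool's axes as they then stand; what a row does not reach is not made up. A row lasts 1/8 s, in which the tool goes at most 62.5 mm and 10.7 degrees, less where a joint would pass 70% of its speed; a pose out of reach is approached as far as the arm can. A call is refused whole if a number of a shift passes 6.25 or a number of a turn 10.7, either way. A call with a gripper value outside its range is refused whole. The fingers move at their own pace and stop on an object; "force" is the grip in N (left out, the last holds). Time passes only in rows, so rows that do not move let the fingers close. It gives the time, the measured TCP pose, the force and the opening at its end, in the units of the state.
- read_state(): the state, without advancing time (a new reading comes with each control period).
- vision.grab_frame(name): name is "side" or "top" or "wrist"; returns a dict with "pixels" (384x512x3 uint8, red, green, blue), "depth" (384x512 float32, m along the optical axis (not along the pixel's ray), 0 where there is no reading), "fx", "fy", "cx", "cy" (pixels), "rvec" (rotation vector, rad) and "tvec" (3), from world to camera coordinates, as OpenCV has them; the wrist camera has in their place "tool_from_camera" (4x4, takes a point from camera to tool coordinates, whose origin is the TCP and whose axes are the flange's). Camera axes: x right, y down, z forward; pixel columns grow to the right and rows downward; lengths in m; the calibration is good to about 2 mm. The wrist camera is an equidistant fisheye: a pixel r from the principal point sees the ray r / f radians off the axis. A picture is of the moment at which its call begins: read the wrist's pose just before it.
- ticket.sign_off(): hands the job in, once; it reports no verdict.
The state is a dict: "t": time; "joint_positions": joint angles; "qvel": joint speeds; "joint_torque": joint torques, N m; "ee_pos": TCP position; "orientation": TCP orientation; "force": force on the tool from outside, world axes, zero at the start; "wrist_torque": the same for the moment, N m; "opening": finger opening in m.
Only numpy, scipy, OpenCV 4.12 (cv2) and the standard library are available. Lean on these libraries where they do the work, as an engineer would, in place of code of your own. Each camera call takes 0.05 s, during which the arm holds its last target. There are 200 camera calls.

### The job

Push the red jaw firmly shut so that the green printing plate is nipped tight against the bed's fence; only then scrape all five brass chips off the plate into the black chip tray with the scraper block - they have sharp burrs, so never touch them with the fingers. Finally stand the scraper upright on its cork mat again, leaving the plate clamped and the roller, jars, bottle and gouge where they are.

Things in the scene. Friction and masses are not known exactly. Their poses are not given: they have to be found in the camera images.
- bed: Fixed grey clamping bed, 15 mm thick. Origin on the table under the clamped plate's centre; z up, x from the sliding jaw towards the fixed steel fence (face at x = +50 mm, y -68..+68 mm, top 46 mm above the table). Cheeks at y = 61.5..67 mm on both sides, 36.5 mm high. Floor reaches to x = -116 mm.
- jaw: Red clamp bar across the bed, 136 mm (y) x 15 mm, 17 to 46 mm above the table, with a 40 mm wide thumb tab up to 71 mm. Origin: middle of its clamping face, 15 mm above the table, axes as the bed's; push on its outer side, x = -15 mm. Slides along the bed's x (friction about 3 N), stays where left, starts 18 to 43 mm open; face at x = -50 mm of the bed when the plate is clamped.
- plate: Green-faced wooden-backed printing plate, loose in the bed, 100 (x) x 120 (y) x 23 mm. Origin at the centre of its underside, axes as the bed's; its top is 38 mm above the table. It starts with a gap of 1 to 6 mm to the fence.
- tray: Black open chip tray, fixed against one of the bed's two y sides, axes as the bed's. Outside 116 (x) x 86 (y) mm, walls 3 mm, floor 4 mm; origin under its centre, 111 mm from the bed's origin. The y walls are 36.5 mm high, next to the bed's cheek; the x walls are 50 mm high.
- potbox: Wooden box full of small green paint pots, fixed against the bed's other y side; same size, walls and axes as the tray, pots up to 32 mm high. No chips belong in it.
- mat: Fixed square cork mat, 110 x 110 x 6 mm, origin at the centre of its underside, on the table left or right of the bed.
- scraper: Wooden scraper block with a steel sole, standing on the mat. Sole block 70 (x) x 30 (y) x 28 mm high, with straight sides; on it a dark wooden handle 56 (x) x 20 (y) mm from 28 to 74 mm high, to pinch across y. Origin at the centre of the sole, z up. About 0.2 kg.
- chip1: Loose brass chip, bar 20 x 11 mm, 6 mm thick, lying flat on the plate; origin at the middle of its underside.
- chip2: Loose brass chip, disc of 18 mm diameter, 6 mm thick, lying flat on the plate; origin at the middle of its underside.
- chip3: Loose brass chip, bent strip about 20 x 11 mm, 6 mm thick, lying flat on the plate; origin at the middle of its underside.
- chip4: Loose brass chip, 14 mm square, 6 mm thick, lying flat on the plate; origin at the middle of its underside.
- chip5: Loose brass chip, L-shaped piece about 18 x 14 mm, 6 mm thick, lying flat on the plate; origin at the middle of its underside.
- brayer: Bystander: ink roller with wooden handle, about 185 x 85 x 38 mm, lying on the table, beyond the bed from the mat; origin near its middle, handle to its -x.
- inkjar: Bystander: ink jar, 48 mm across, 55 mm tall, origin at the centre of its base.
- paintpot: Bystander: paint pot with white cap, 42 mm across, 50 mm tall, origin at the centre of its base.
- gouge: Bystander: carving gouge, 170 mm long, lying along its x, origin underneath near its middle.
- solvent: Bystander: bottle with red cap, 52 mm across, 120 mm tall, origin at the centre of its base.

How it is judged:
On the way, in this order (a step that is already met when the one before it is completed fails the run):
1. the jaw is pressed on the plate with more than 4 N and the plate is against the fence, chips still on it (x of jaw in the frame of plate between -0.0535 and -0.047 m and x of plate in the frame of bed above -0.0025 m and z of plate in the frame of bed below 0.018 m and contact force between jaw and plate above 4 N).
2. all five chips lie in the chip tray (x of chip1 in the frame of tray between -0.056 and 0.056 m and y of chip1 in the frame of tray between -0.041 and 0.041 m and z of chip1 in the frame of tray between 0 and 0.03 m and linear speed of each of chip1, chip2, chip3, chip4, chip5 below 0.05 m/s and x of chip2 in the frame of tray between -0.056 and 0.056 m and y of chip2 in the frame of tray between -0.041 and 0.041 m and z of chip2 in the frame of tray between 0 and 0.03 m and x of chip3 in the frame of tray between -0.056 and 0.056 m and y of chip3 in the frame of tray between -0.041 and 0.041 m and z of chip3 in the frame of tray between 0 and 0.03 m and x of chip4 in the frame of tray between -0.056 and 0.056 m and y of chip4 in the frame of tray between -0.041 and 0.041 m and z of chip4 in the frame of tray between 0 and 0.03 m and x of chip5 in the frame of tray between -0.056 and 0.056 m and y of chip5 in the frame of tray between -0.041 and 0.041 m and z of chip5 in the frame of tray between 0 and 0.03 m), for 0.2 s.
At the end, for the whole second after the job is handed in: All five chips lie at rest inside the chip tray (below its rim); the plate lies flat, within 2.5 mm of the fence, with the jaw within 3.5 mm of it; the scraper stands upright (within 0.1 rad) on the cork mat, its centre within 45 mm of the mat's, at rest (all of step 2 and x of jaw in the frame of plate between -0.0535 and -0.047 m and x of plate in the frame of bed above -0.0025 m and z of plate in the frame of bed below 0.018 m and horizontal distance between scraper and mat below 0.045 m and angle between scraper's own z axis and vertical below 0.1 rad and z of scraper in the frame of mat between 0.003 and 0.01 m and linear speed of scraper below 0.02 m/s); the robot touches nothing.
It fails at once if the fingers touch a chip (more than 0.5 N) (contact force between the fingers and chip1 above 0.5 N or contact force between the fingers and chip2 above 0.5 N or contact force between the fingers and chip3 above 0.5 N or contact force between the fingers and chip4 above 0.5 N or contact force between the fingers and chip5 above 0.5 N).
It fails at once if the roller, a jar, the bottle or the gouge is shifted by more than 25 mm (gouge 30 mm) (distance of any of brayer, inkjar, paintpot, solvent from where it was at the start of the episode above 0.025 m or distance of gouge from where it was at the start of the episode above 0.03 m).
It fails at once if the solvent bottle or a jar is tipped over (angle between any of solvent, inkjar, paintpot's own z axis and vertical above 0.5 rad).
It also fails if it takes over 69 s, if anything falls off the work surface, if the arm or the gripper's body presses on something with over 40 N, if the wrist force passes 120 N, or if a joint passes its speed limit or range.

## Working session

There is one attempt and no reset: what is moved stays moved. The work goes in short steps, Python scripts to look and compute and a tool call to move; the robot and the scene stay as the last step left them, time stands still between calls to the robot, and variables do not carry over. Pictures are saved under pics/ and viewed, on a budget of 10 in all, crops included, one or two more only if the job needs it, and the job is handed in when it is done.

Besides the shell and the picture viewer there is one more tool, called after "Request:" as name(argument=value, ...) on one line, values as JSON. play_rows: Moves the arm, as the interface text tells. Its arguments: {"type":"object","properties":{"moves":{"type":"array"},"force":{"type":"number"}},"required":["moves"]}

```bash
mkdir -p pics; cat > h.py <<'E'
import numpy as np, cv2
from workcell import read_state, vision, ticket
def grab(n):
    f=vision.grab_frame(n); return f
def cloud(f):
    d=f["depth"]; v,u=np.mgrid[:384,:512]
    P=np.stack([(u-f["cx"])/f["fx"]*d,(v-f["cy"])/f["fy"]*d,d],-1)
    R=cv2.Rodrigues(np.array(f["rvec"],float))[0]; t=np.array(f["tvec"],float).ravel()
    return (P-t)@R
def save(f,n): cv2.imwrite("pics/"+n,f["pixels"][:,:,::-1])
E
python3 - <<'E'
from h import *
for n in("top","side"):
    f=grab(n); save(f,n+"0.png"); np.savez(n+"0.npz",**f)
    R=cv2.Rodrigues(np.array(f["rvec"],float))[0]; print(n,-R.T@np.array(f["tvec"]).ravel(),R[2],f["fx"],(f["depth"]==0).mean())
a=cv2.imread("pics/top0.png");cv2.imwrite("pics/top0b.png",cv2.resize(a,(800,600)))
s=read_state();print(s)
E
```

```text
top [0.49121851 0.01464602 1.0361581 ] [ 0.0743661  -0.01298212 -0.9971465 ] 352.0612092119226 0.003962198893229167
side [0.46268736 0.71161561 0.9593758 ] [ 0.10029365 -0.62178662 -0.77673843] 495.5096467601544 0.004023234049479167
{'t': 0.1, 'joint_positions': array([ 1.11971242e+00,  3.81142811e-01,  1.29816648e+00, -6.36582592e-06,
        1.46359626e+00, -2.15307491e-01]), 'qvel': array([ 0.00120439, -0.00108591, -0.00128764, -0.00123971, -0.00013234,
       -0.00039605]), 'joint_torque': array([ 2.45791845e-03, -4.38647425e+01, -2.24908966e+01,  7.13652349e-02,
        3.41822184e-02, -6.70639224e-05]), 'ee_pos': array([0.12837431, 0.53454929, 0.23819813]), 'orientation': array([[-9.72333347e-01,  2.33596962e-01, -5.66652853e-04],
       [ 2.33597488e-01,  9.72332665e-01, -1.18434012e-03],
       [ 2.74316825e-04, -1.28394208e-03, -9.99999138e-01]]), 'force': array([0.07053683, 0.75285796, 0.20554133]), 'wrist_torque': array([-0.01212501,  0.01023266,  0.02761977]), 'opening': 0.0880507995956533}
```

View pics/top0b.png

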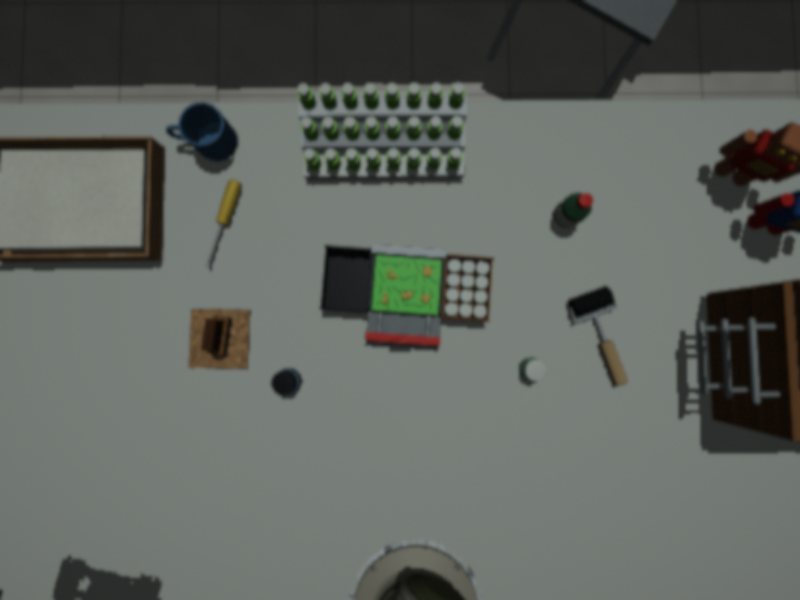

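View pics/side0.png

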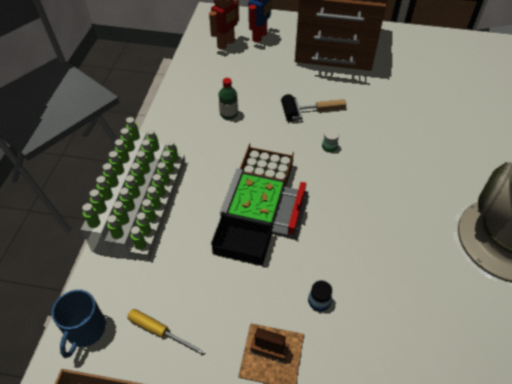

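The top view shows the bed (green plate at about 407,284 in the enlarged picture, red jaw below at 403,338), the black tray left of it at 348,280 and the mat with the scraper at 219,338. The ink jar is at 287,382. The side view agrees. Next I measure.

```bash
cat > m.py <<'E'
from h import *
def L(n): return dict(np.load(n))
for n in ("top0.npz","side0.npz"):
    f=L(n); W=cloud(f); hsv=cv2.cvtColor(f["pixels"],cv2.COLOR_RGB2HSV); H,S,V=[hsv[...,i].astype(int) for i in range(3)]
    x,y,z=W[...,0],W[...,1],W[...,2]
    roi=(x>.2)&(x<.75)&(y>-.45)&(y<.5)&(f["depth"]>0)
    def rep(name,m,zl,zh):
        m=m&roi&(z>zl)&(z<zh)
        nn,lab,st,_=cv2.connectedComponentsWithStats(m.astype(np.uint8))
        for k in range(1,nn):
            if st[k,4]<15: continue
            P=W[lab==k]; r=cv2.minAreaRect((P[:,:2]*1000).astype(np.float32))
            print(n[:3],name,st[k,4],"rect c",np.round(r[0],1),"sz",np.round(r[1],1),"ang",round(r[2],1),"z med",np.round(np.median(P[:,2])*1000,1),np.round(P[:,2].max()*1000,1))
    rep("green",(H>45)&(H<75)&(S>150),.02,.06)
    rep("red",((H<6)|(H>174))&(S>150)&(V>80),.025,.09)
    rep("mat",(H>6)&(H<22)&(S>90),-.005,.016)
    rep("scrtop",(z>.055)&(y>.2),.055,.095)
    rep("tall",(z>.03),.028,.2)
    rep("black",(V<45),.0,.06)
E
python3 m.py
```

```text
top red 175 rect c [487.7  16.6] sz [127.   10.8] ang 85.1 z med 46.3 74.5
top mat 904 rect c [491.9 357.8] sz [106.4 104.4] ang 87.9 z med 5.7 15.8
top scrtop 105 rect c [695.2 481.9] sz [ 29.9 108.2] ang 88.7 z med 58.4 62.8
top scrtop 207 rect c [499.9 351.9] sz [20.2 56.2] ang 83.4 z med 78.4 84.2
top scrtop 92 rect c [414.8 228. ] sz [38.6 38.3] ang 89.8 z med 56.1 59.2
top tall 382 rect c [ 718.4 -293.5] sz [52.1 44. ] ang 38.7 z med 82.2 124.5
top tall 473 rect c [695.2 483.4] sz [ 33.4 109.7] ang 89.3 z med 44.2 62.8
top tall 2681 rect c [593.9   8.3] sz [308.4 124.3] ang 85.2 z med 37.8 53.4
top tall 47 rect c [621.4 -79.4] sz [20.4 20.7] ang 89.8 z med 32.1 36.1
top tall 50 rect c [ 621.1 -105.4] sz [20.8 20.3] ang 88.7 z med 32.1 36.1
top tall 41 rect c [ 618.2 -131.3] sz [20.5 20.4] ang 86.7 z med 32.5 36.0
top tall 282 rect c [ 554.6 -332.8] sz [33.  76.6] ang 18.9 z med 35.7 42.4
top tall 50 rect c [540.7 -98.2] sz [20.6 20.1] ang 89.4 z med 32.3 35.1
top tall 345 rect c [499.8 351.9] sz [30.  69.4] ang 81.6 z med 68.5 84.2
top tall 258 rect c [489.8  16.6] sz [133.2  1
[... 1901 characters left out ...]
0 z med 60.4 62.9
sid black 294 rect c [ 553.5 -326.5] sz [35.  83.3] ang 22.6 z med 33.9 42.6
sid black 50 rect c [ 439.3 -360.2] sz [70.7  8.9] ang 21.9 z med 11.7 18.1
sid black 55 rect c [ 712.1 -275.8] sz [42.7 14.7] ang 26.0 z med 10.7 24.7
sid black 31 rect c [ 424.2 -200.9] sz [33.6 11.5] ang 18.9 z med 11.0 17.6
sid black 42 rect c [ 631.8 -109.4] sz [79.9  6.8] ang 85.6 z med 36.7 48.2
sid black 69 rect c [526.5 -78.3] sz [81.6  7.8] ang 85.4 z med 23.3 51.2
sid black 2582 rect c [565.   58.1] sz [221.4 177. ] ang 85.5 z med 12.0 55.2
sid black 414 rect c [413.7 234.5] sz [40.1 45.4] ang 27.3 z med 54.0 60.0
sid black 327 rect c [492.7 366.5] sz [75.6 25.3] ang 10.1 z med 32.8 59.9
```

Request:
play_rows(moves=[[[0, 0, 0], -8.6, 0], [[-3.3, -4.3, 0], 0, 0], [[-3.4, -4.4, 0], 0, 0], [[-3.4, -4.4, 0], 0, 0], [[-3.4, -4.4, 0], 0, 0], [[-3.4, -4.4, 0], 0, 0], [[-3.4, -4.4, 0], 0, 0], [[-3.4, -4.4, 0], 0, 0], [[-3.4, -4.4, 0], 0, 0], [[-3.4, -4.4, 0], 0, 0], [[-3.4, -4.4, 0], 0, 0], [[-3.3, -4.6, 0], 0, 0]])

```text
t: 1.6
ee_pos: [0.4583, 0.018, 0.2386]
orientation: [[-0.996, 0.086, -0.0], [0.086, 0.996, 0.0], [0.0, 0.0, -1.0]]
force: [0.3, 1.2, 0.3]
opening: 0.0004
```

```bash
cat >> h.py <<'E'
BO=np.array([588.,9.])
def bx(th=-4.9): 
    t=np.radians(th); return np.array([[np.cos(t),np.sin(t)],[-np.sin(t),np.cos(t)]])
def st():
    s=read_state(); p=s["ee_pos"]*1000; o=s["orientation"]
    print("t",round(s["t"],2),"tcp",p.round(1),"bedxy",(bx()@(p[:2]-BO)).round(1),"yang",np.degrees(np.arctan2(o[1,1],o[0,1])).round(2),"tilt",o[:2,2].round(3),"F",s["force"].round(1),"open",round(s["opening"]*1000,1))
    return s
E
python3 - <<'E'
from h import *
s=st(); f=grab("wrist"); save(f,"w1.png"); np.savez("w1.npz",R=s["orientation"],p=s["ee_pos"],**f); print(f["tool_from_camera"],f["fx"])
E
```

```text
t 1.6 tcp [458.3  18.  238.6] bedxy [-130.    -2.2] yang 85.07 tilt [-0.  0.] F [0.3 1.2 0.3] open 0.4
[[ 7.63783626e-05 -9.64470370e-01 -2.64191028e-01  6.82293708e-02]
 [ 9.99999927e-01  1.72332952e-04 -3.40025435e-04 -7.96780504e-04]
 [ 3.73473277e-04 -2.64190983e-01  9.64470313e-01 -1.45605647e-01]
 [ 0.00000000e+00  0.00000000e+00  0.00000000e+00  1.00000000e+00]] 297.3186396354542
```

View pics/w1.png

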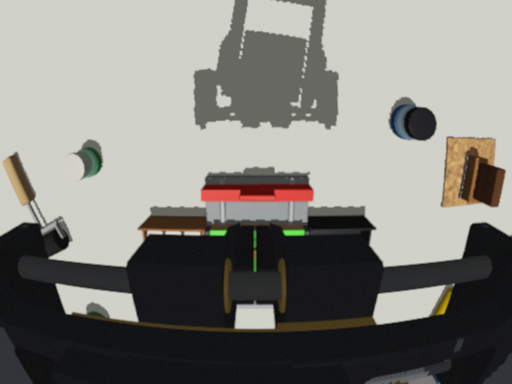

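The wrist picture shows the jaw (columns 202–312, row 192) almost centred under the tool. I'll lower behind it and take numbers from this same frame.

```bash
cat >> h.py <<'E'
def wcloud(f,R,p):
    v,u=np.mgrid[:384,:512]; a=u-f["cx"];b=v-f["cy"]; r=np.hypot(a,b)+1e-9; th=r/f["fx"]
    d=f["depth"]; k=np.tan(th)/r
    P=np.stack([a*k*d,b*k*d,d,np.ones_like(d)],-1)@np.array(f["tool_from_camera"]).T
    return P[...,:3]@np.array(R).T+np.array(p)
def masks(f):
    hsv=cv2.cvtColor(f["pixels"],cv2.COLOR_RGB2HSV); return [hsv[...,i].astype(int) for i in range(3)]
def rects(f,W,m,mn=15):
    nn,lab,s,_=cv2.connectedComponentsWithStats((m&(f["depth"]>0)).astype(np.uint8))
    out=[]
    for k in range(1,nn):
        if s[k,4]<mn: continue
        P=W[lab==k]*1000; r=cv2.minAreaRect(P[:,:2].astype(np.float32)); out.append(r)
        print(s[k,4],"c",np.round(r[0],1),"bed",(bx()@(np.array(r[0])-BO)).round(1),"sz",np.round(r[1],1),"ang",round(r[2],1),"z",np.median(P[:,2]).round(1),P[:,2].max().round(1))
    return out
E
python3 - <<'E'
from h import *
f=dict(np.load("w1.npz")); W=wcloud(f,f["R"],f["p"]); H,S,V=masks(f); z=W[...,2]
print("red");rects(f,W,((H<6)|(H>174))&(S>150)&(z>.03)&(z<.1))
print("redtop");rects(f,W,((H<6)|(H>174))&(S>150)&(z>.042)&(z<.05))
print("scr");rects(f,W,(z>.065)&(z<.095)&(W[...,1]>.25)&(W[...,1]<.45),5)
print("mat");rects(f,W,(H>6)&(H<22)&(S>90)&(z<.015)&(W[...,1]>.25))
print("jar");rects(f,W,(z>.045)&(z<.07)&(W[...,1]>.15)&(W[...,1]<.3))
E
```

```text
red
1629 c [487.2  17.5] bed [-1.012e+02 -1.000e-01] sz [132.6  15.2] ang 84.9 z 45.5 72.5
redtop
991 c [487.3  17.5] bed [-1.011e+02 -1.000e-01] sz [132.6  15. ] ang 85.1 z 45.5 49.9
scr
577 c [498.5 351.7] bed [-118.5  333.8] sz [21.  56.4] ang 81.4 z 78.3 81.4
28 c [880.5 331.8] bed [263.9 346.6] sz [20.1  3.4] ang 14.0 z 76.4 89.9
mat
1800 c [491.5 357.3] bed [-125.9  338.8] sz [109.2 108. ] ang 88.0 z 5.5 14.6
jar
860 c [411.9 228.5] bed [-194.2  203.7] sz [42.7 42.8] ang 4.3 z 54.4 56.5
40 c [543.3 158.3] bed [-57.3 144.9] sz [15.7  3.4] ang 81.6 z 49.2 51.2
```

Request:
play_rows(moves=[[[0, 0, 6], 0, 0], [[0, 0, 6], 0, 0], [[0, 0, 6], 0, 0], [[0, 0, 2.8], 0, 0], [[0, 0, 0], 0, 0]])

```text
t: 2.28
ee_pos: [0.4566, 0.0199, 0.0294]
orientation: [[-0.996, 0.086, -0.004], [0.086, 0.996, 0.001], [0.004, 0.001, -1.0]]
force: [-0.2, -0.4, 0.9]
opening: 0.0001
```

Request:
play_rows(moves=[[[-1, 0, 0], 0, 0], [[-1, 0, 0], 0, 0], [[-1, 0, 0], 0, 0], [[-1, 0, 0], 0, 0], [[-0.8, 0, 0], 0, 0], [[0, 0, 0], 0, 0]])

```text
t: 3.02
ee_pos: [0.5064, 0.0154, 0.0308]
orientation: [[-0.996, 0.086, 0.002], [0.086, 0.996, -0.0], [-0.002, -0.0, -1.0]]
force: [-0.5, 0.1, -0.4]
opening: 0.0006
```

Request:
play_rows(moves=[[[-0.4, 0, 0], 0, 0], [[-0.3, 0, 0], 0, 0], [[0, 0, 0], 0, 0]])

```text
t: 3.4
ee_pos: [0.5123, 0.015, 0.0307]
orientation: [[-0.996, 0.086, -0.001], [0.086, 0.996, 0.0], [0.001, 0.0, -1.0]]
force: [-3.3, -0.5, 1.8]
opening: 0.0004
```

Request:
play_rows(moves=[[[-0.2, 0, 0], 0, 0], [[-0.1, 0, 0], 0, 0], [[0, 0, 0], 0, 0]])

```text
t: 3.78
ee_pos: [0.5145, 0.0148, 0.0307]
orientation: [[-0.996, 0.086, -0.002], [0.086, 0.996, 0.0], [0.002, -0.0, -1.0]]
force: [-6.6, -0.4, 2.7]
opening: 0.0008
```

Request:
play_rows(moves=[[[-0.1, 0, 0], 0, 0], [[-0.1, 0, 0], 0, 0], [[0, 0, 0], 0, 0]])

```text
t: 4.15
ee_pos: [0.5144, 0.0148, 0.0307]
orientation: [[-0.996, 0.085, -0.007], [0.085, 0.996, 0.0], [0.007, -0.0, -1.0]]
force: [-17.0, -2.3, 10.0]
opening: 0.0005
```

Request:
play_rows(moves=[[[-0.1, 0, 0], 0, 0], [[0, 0, 0], 0, 0]])

```text
t: 4.4
ee_pos: [0.5144, 0.0148, 0.0307]
orientation: [[-0.996, 0.085, -0.009], [0.085, 0.996, 0.001], [0.009, -0.0, -1.0]]
force: [-21.6, -0.6, 15.2]
opening: 0.0003
```

```bash
python3 - <<'E'
from h import *
s=st(); f=grab("side"); W=cloud(f); H,S,V=masks(f); x,y,z=W[...,0],W[...,1],W[...,2]
roi=(x>.4)&(x<.75)&(abs(y)<.2)
print("green");rects(f,W,roi&(H>40)&(H<80)&(S>120)&(z>.03)&(z<.048))
print("red");rects(f,W,roi&((H<6)|(H>174))&(S>150)&(z>.03)&(z<.09))
c=f["pixels"][120:300,180:340]; cv2.imwrite("pics/s1.png",cv2.resize(c[:,:,::-1],None,fx=4,fy=3.3,interpolation=cv2.INTER_CUBIC))
E
```

```text
t 4.4 tcp [514.4  14.8  30.7] bedxy [-73.9  -0.5] yang 85.12 tilt [-0.009  0.001] F [-21.6  -0.6  15.2] open 0.3
green
1292 c [591.5   8.5] bed [ 3.5 -0.2] sz [128.3  97.8] ang 85.6 z 38.3 47.9
red
70 c [537.6  79.5] bed [-56.3  65.9] sz [34.1 14. ] ang 79.5 z 44.7 53.9
```

View pics/s1.png

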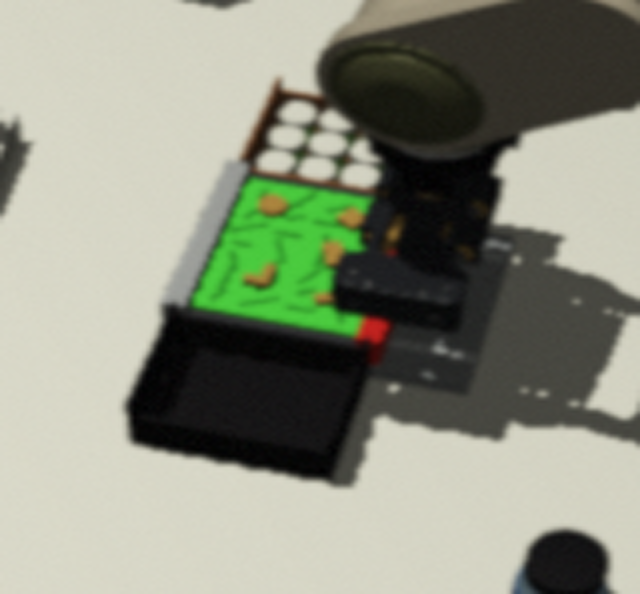

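The jaw sits hard on the plate, which touches the fence (no gap at the grey strip, about 205,240), and five chips are on the plate. Next I back off and go above the scraper.

Request:
play_rows(moves=[[[0.6, 0, 0], 0, 0], [[0.6, 0, 0], 0, 0], [[0, 0, -6], 0, 20], [[0, 0, -6], 0, 50], [[0.4, 5, -3], 0, 100], [[0.4, 5.7, 0], 0, 100], [[0.4, 5.7, 0], 0, 100], [[0.4, 5.7, 0], 0, 100], [[0.4, 5.7, 0], 0, 100], [[0.4, 5.7, 0], 2.5, 100], [[0, 0, 0], 0, 100]])

```text
t: 5.82
ee_pos: [0.5106, 0.3547, 0.1801]
orientation: [[-0.992, 0.125, 0.001], [0.125, 0.992, 0.001], [-0.0, 0.001, -1.0]]
force: [-0.1, 0.3, -0.0]
opening: 0.0876
```

```bash
python3 - <<'E'
from h import *
s=st(); f=grab("wrist"); save(f,"w2.png"); W=wcloud(f,s["orientation"],s["ee_pos"]); H,S,V=masks(f); z=W[...,2]
T=np.array(f["tool_from_camera"])
roi=np.hypot(W[...,0]-.499,W[...,1]-.353)<.1
print("top");rects(f,W,roi&(z>.072)&(z<.09))
print("sole");rects(f,W,roi&(z>.02)&(z<.04))
print("mat");rects(f,W,roi&(H>6)&(H<22)&(S>90)&(z<.012),200)
E
```

```text
t 5.83 tcp [510.6 354.7 180.1] bedxy [-106.7  337.8] yang 82.82 tilt [0.001 0.001] F [-0.1  0.3 -0. ] open 87.6
top
1455 c [498.4 353.5] bed [-118.7  335.6] sz [19.4 55.8] ang 82.3 z 79.4 82.1
sole
665 c [497.6 353.5] bed [-119.5  335.5] sz [29.5 68.9] ang 82.3 z 33.4 39.9
mat
7302 c [491.8 359.1] bed [-125.8  340.6] sz [108.5 108.2] ang 88.4 z 5.6 10.6
```

View pics/w2.png

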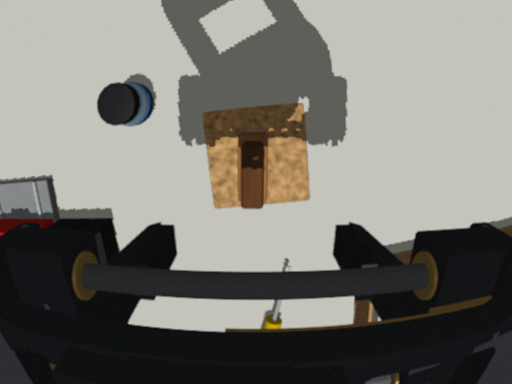

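The scraper stands on the mat (handle at about 252,175 in the picture), aligned with the tool within a degree. I descend and grip.

Request:
play_rows(moves=[[[1.2, -0.3, 0], 0.5, 100], [[0, 0, 5], 0, 100], [[0, 0, 5], 0, 100], [[0, 0, 3.9], 0, 100], [[0, 0, 0], 0, 100]])

```text
t: 6.5
ee_pos: [0.4975, 0.3481, 0.04]
orientation: [[-0.99, 0.139, -0.005], [0.139, 0.99, -0.002], [0.004, -0.003, -1.0]]
force: [0.4, -0.7, 0.3]
opening: 0.0883
```

Request:
play_rows(moves=[[[0, 0, 0], 0, 15], [[0, 0, 0], 0, 10], [[0, 0, 0], 0, 10], [[0, 0, 0], 0, 10], [[0, 0, 0], 0, 10]], force=45)

```text
t: 7.12
ee_pos: [0.4989, 0.3499, 0.0419]
orientation: [[-0.99, 0.138, 0.0], [0.138, 0.99, 0.0], [-0.0, 0.0, -1.0]]
force: [-0.6, 0.3, 0.3]
opening: 0.0401
```

Request:
play_rows(moves=[[[0, 0, 0], 0, 10], [[0, 0, 0], 0, 10], [[0, 0, 0], 0, 10], [[0, 0, 0], 0, 10], [[0, 0, 0], 0, 10], [[0, 0, 0], 0, 10]])

```text
t: 7.88
ee_pos: [0.499, 0.35, 0.0418]
orientation: [[-0.99, 0.138, 0.0], [0.138, 0.99, 0.0], [-0.0, 0.0, -1.0]]
force: [-0.5, 1.4, 0.5]
opening: 0.0199
```

Request:
play_rows(moves=[[[0, 0, -3], 0, 10], [[0, 0, -6], 0, 10], [[0, 0, -1], -3, 10], [[-1.2, -5, 0], 0, 10], [[-1.3, -5.3, 0], 0, 10], [[-1.3, -5.3, 0], 0, 10], [[-1.3, -5.3, 0], 0, 10], [[-1.3, -5.3, 0], 0, 10], [[-1.3, -5.3, 0], 0, 10], [[-1.3, -5.3, 0], 0, 10], [[-1.2, -5.2, 0], 0, 10], [[0, 0, 0], 0, 10]])

```text
t: 9.38
ee_pos: [0.5643, -0.0806, 0.141]
orientation: [[-0.996, 0.09, -0.001], [0.09, 0.996, -0.0], [0.001, -0.001, -1.0]]
force: [-0.3, 1.2, -1.5]
opening: 0.0198
```

```bash
python3 - <<'E'
from h import *
s=st(); f=grab("wrist"); save(f,"w3.png"); W=wcloud(f,s["orientation"],s["ee_pos"]); H,S,V=masks(f); z=W[...,2]
roi=(abs(W[...,0]-.58)<.16)&(abs(W[...,1])<.25)
print("red");rects(f,W,roi&((H<6)|(H>174))&(S>150)&(z>.03)&(z<.09))
print("redtop");rects(f,W,roi&((H<6)|(H>174))&(S>150)&(z>.042)&(z<.05))
print("green");rects(f,W,roi&(H>45)&(H<75)&(S>150)&(z<.045),60)
print("scraper");rects(f,W,roi&(z>.10)&(z<.14),100)
E
```

```text
t 9.38 tcp [564.3 -80.6 141. ] bedxy [-15.9 -91.3] yang 84.83 tilt [-0.001 -0.   ] F [-0.3  1.2 -1.5] open 19.8
red
2558 c [532.3  17.1] bed [-56.2   3.3] sz [142.7  17.5] ang 84.2 z 45.7 72.7
redtop
1840 c [531.8  14. ] bed [-56.4   0.2] sz [136.3  15.5] ang 85.2 z 45.6 49.3
18 c [525.4  23.6] bed [-63.6   9.2] sz [15.3  0.2] ang 88.2 z 43.9 45.7
green
119 c [ 437.4 -204.5] bed [-131.8 -225.6] sz [ 9.4 33.6] ang 63.0 z 11.7 16.5
7640 c [585.8   9.8] bed [-2.3  0.6] sz [121.9  89.8] ang 84.9 z 37.7 43.0
scraper
1669 c [543.  -79.5] bed [-37.3 -92. ] sz [30.1 30.4] ang 84.6 z 132.3 140.0
```

View pics/w3.png

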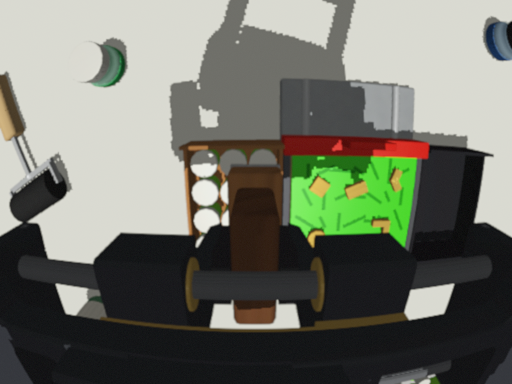

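The picture shows the jaw shut, the scraper in the gripper over the pot box and the chips on the plate (rows 175–240). The scraper's near end must shift 5 mm away from the jaw; then I lower it.

Request:
play_rows(moves=[[[-0.5, 0, 0], -0.3, 10], [[0, 0, 3], 0, 10], [[0, 0, 3.3], 0, 10], [[0, 0, 0], 0, 10], [[0, 0, 0], 0, 10]])

```text
t: 10.05
ee_pos: [0.5702, -0.0771, 0.08]
orientation: [[-0.997, 0.079, 0.002], [0.079, 0.997, -0.001], [-0.002, -0.0, -1.0]]
force: [-0.0, -0.0, -1.0]
opening: 0.0195
```

```bash
python3 -c "
from h import *
st()"
```

```text
t 10.05 tcp [570.2 -77.1  80. ] bedxy [-10.3 -87.3] yang 85.46 tilt [ 0.002 -0.001] F [-0. -0. -1.] open 19.5
```

Request:
play_rows(moves=[[[0, 0, 0.45], 0.3, 10], [[0, 0, 0], 0, 10], [[0, 0, 0], 0, 10]])

```text
t: 10.42
ee_pos: [0.5697, -0.0778, 0.0746]
orientation: [[-0.996, 0.086, 0.001], [0.086, 0.996, -0.0], [-0.001, -0.0, -1.0]]
force: [0.8, -0.4, -2.0]
opening: 0.0198
```

```bash
python3 -c "
from h import *
st()"
```

```text
t 10.43 tcp [569.7 -77.8  74.6] bedxy [-10.8 -88. ] yang 85.09 tilt [ 0.001 -0.   ] F [ 0.8 -0.4 -2. ] open 19.8
```

Request:
play_rows(moves=[[[0, 1, -0.05], 0, 10], [[0, 1, 0], 0, 10], [[0, 1, 0], 0, 10], [[0, 1, 0], 0, 10], [[0, 1, 0], 0, 10], [[0, 1, 0], 0, 10], [[0, 1, 0], 0, 10], [[0, 1, 0], 0, 10]])

```text
t: 11.42
ee_pos: [0.5765, 0.0026, 0.0748]
orientation: [[-0.996, 0.086, 0.0], [0.086, 0.996, -0.0], [-0.0, -0.0, -1.0]]
force: [-0.2, 0.3, -2.3]
opening: 0.0198
```

```bash
python3 -c "
from h import *
st()"
```

```text
t 11.43 tcp [576.5   2.6  74.8] bedxy [-10.9  -7.3] yang 85.09 tilt [ 0. -0.] F [-0.2  0.3 -2.3] open 19.8
```

Request:
play_rows(moves=[[[0, 1, 0], 0, 10], [[0, 1, 0], 0, 10], [[0, 1, 0], 0, 10], [[0, 1, 0], 0, 10], [[0, 1, 0], 0, 10], [[0, 1, 0], 0, 10], [[0, 1, 0], 0, 10], [[0, 1, 0], 0, 10], [[0, 0.6, 0], 0, 10], [[0, 0, 0], 0, 10], [[0, 0, 0], 0, 10]])

```text
t: 12.8
ee_pos: [0.5838, 0.0875, 0.0747]
orientation: [[-0.996, 0.086, -0.0], [0.086, 0.996, -0.0], [0.0, -0.0, -1.0]]
force: [0.5, 0.2, -1.9]
opening: 0.0196
```

```bash
python3 - <<'E'
from h import *
s=st(); f=grab("side"); a=f["pixels"][120:300,180:340]; W=cloud(f);H,S,V=masks(f)
print("brass");rects(f,W,(H>8)&(H<25)&(S>90)&(abs(W[...,0]-.6)<.08)&(W[...,1]>-.06)&(W[...,1]<.18)&(W[...,2]<.06),4)
cv2.imwrite("pics/s2.png",cv2.resize(a[:,:,::-1],None,fx=4,fy=3.3,interpolation=cv2.INTER_CUBIC))
E
```

```text
t 12.8 tcp [583.8  87.5  74.7] bedxy [-10.9  77.8] yang 85.08 tilt [-0. -0.] F [ 0.5  0.2 -1.9] open 19.6
brass
4 c [525.3 -56.9] bed [-56.8 -71.1] sz [5.4 1.2] ang 60.0 z 52.0 55.5
6 c [556.6 -56.8] bed [-25.6 -68.2] sz [7.6 6.1] ang 13.8 z 36.4 38.2
7 c [536.5 -36.9] bed [-47.4 -50.1] sz [ 2.6 27.9] ang 7.6 z 39.3 49.2
9 c [542.4  28.1] bed [-47.1  15.2] sz [ 4.3 28.8] ang 1.5 z 39.5 46.0
12 c [545.6  72.9] bed [-47.7  60.1] sz [36.3  3.2] ang 85.3 z 47.1 58.5
25 c [556.4 104.1] bed [-39.6  92. ] sz [18.7  7.5] ang 24.7 z 54.3 59.8
225 c [589.7  99. ] bed [-6.  89.9] sz [27.3 76.4] ang 88.4 z 7.9 18.5
```

View pics/s2.png

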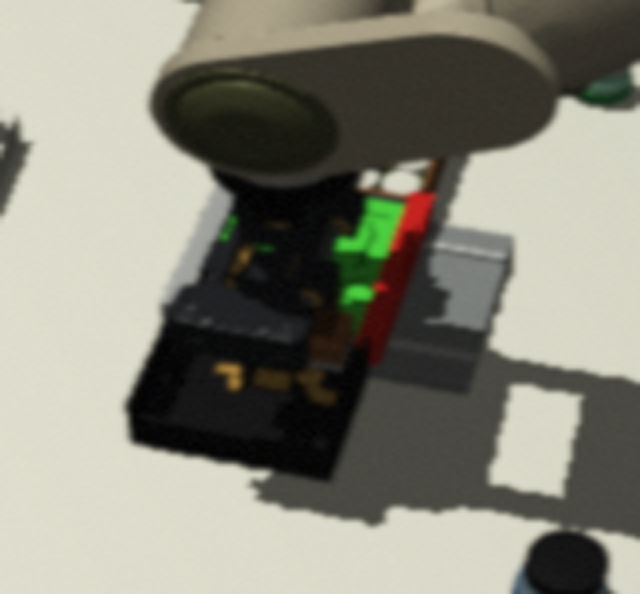

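Chips lie in the tray (about 230–320, 380). I'll go back raised and sweep the fence-side strip.

Request:
play_rows(moves=[[[0, 0, -2], 0, 10], [[0, 0, -2], 0, 10], [[-0.5, -4, 0], 0, 10], [[-1, -4.2, 0], 0, 10], [[-1, -4.2, 0], 0, 10], [[0, -4.2, 0], 0, 10], [[0, 0, 0], 0, 10], [[0, 0, 2], 0, 10], [[0, 0, 1.5], 0, 10], [[0, 0, 0], 0, 10], [[0, 0, 0], 0, 10]])

```text
t: 14.22
ee_pos: [0.5948, -0.0796, 0.0802]
orientation: [[-0.996, 0.085, 0.001], [0.085, 0.996, -0.0], [-0.001, -0.0, -1.0]]
force: [-0.3, 0.0, -1.9]
opening: 0.0195
```

```bash
python3 -c "
from h import *
st()"
```

```text
t 14.22 tcp [594.8 -79.6  80.2] bedxy [ 14.3 -87.7] yang 85.11 tilt [ 0.001 -0.   ] F [-0.3  0.  -1.9] open 19.5
```

Request:
play_rows(moves=[[[0, 0, 0.53], 0, 10], [[0, 0, 0], 0, 10], [[0, 1, 0], 0, 10], [[0, 1, 0], 0, 10], [[0, 1, 0], 0, 10], [[0, 1, 0], 0, 10], [[0, 1, 0], 0, 10], [[0, 1, 0], 0, 10], [[0, 1, 0], 0, 10], [[0, 1, 0], 0, 10]])

```text
t: 15.48
ee_pos: [0.6014, 0.0005, 0.0745]
orientation: [[-0.996, 0.086, -0.0], [0.086, 0.996, 0.0], [0.0, 0.0, -1.0]]
force: [-1.0, 0.3, -2.0]
opening: 0.0197
```

Request:
play_rows(moves=[[[0, 1, 0], 0, 10], [[0, 1, 0], 0, 10], [[0, 1, 0], 0, 10], [[0, 1, 0], 0, 10], [[0, 1, 0], 0, 10], [[0, 1, 0], 0, 10], [[0, 1, 0], 0, 10], [[0, 1, 0], 0, 10], [[0, 0.6, 0], 0, 10], [[0, 0, 0], 0, 10]])

```text
t: 16.73
ee_pos: [0.6087, 0.0859, 0.0744]
orientation: [[-0.996, 0.085, -0.0], [0.085, 0.996, -0.0], [0.0, -0.0, -1.0]]
force: [0.0, -0.0, -2.4]
opening: 0.0199
```

Request:
play_rows(moves=[[[0, 0, -3], 0, 10], [[0, 0, -4], 0, 10], [[2.3, 4.3, 0], 0, 10], [[2.3, 4.3, 0], 0, 10], [[2.3, 4.3, 0], 0, 10], [[2.3, 4.3, 0], 0, 10], [[2.3, 4.3, 0], 0, 10], [[2.3, 4.3, 0], 0, 10], [[0, 0, 0], 0, 10]])

```text
t: 17.85
ee_pos: [0.4918, 0.3566, 0.1444]
orientation: [[-0.997, 0.082, -0.0], [0.082, 0.997, 0.0], [0.0, 0.0, -1.0]]
force: [-0.4, -0.4, -1.8]
opening: 0.0196
```

```bash
python3 - <<'E'
from h import *
s=st(); f=grab("side"); a=f["pixels"][120:300,180:340]; W=cloud(f);H,S,V=masks(f)
m=(H>8)&(H<25)&(S>90)&(V>60)&(abs(W[...,0]-.6)<.08)&(W[...,1]>-.06)&(W[...,1]<.18)&(W[...,2]<.05)
print("brass");rects(f,W,m,6)
roi=(abs(W[...,0]-.57)<.12)&(abs(W[...,1])<.1);z=W[...,2]
print("red");rects(f,W,roi&((H<6)|(H>174))&(S>150)&(z>.042)&(z<.05))
print("green");rects(f,W,roi&(H>45)&(H<75)&(S>150)&(z>.034)&(z<.045),60)
cv2.imwrite("pics/s3.png",cv2.resize(a[:,:,::-1],None,fx=4,fy=3.3,interpolation=cv2.INTER_CUBIC))
E
```

```text
t 17.85 tcp [491.8 356.6 144.4] bedxy [-125.5  338.2] yang 85.31 tilt [-0.  0.] F [-0.4 -0.4 -1.8] open 19.6
brass
7 c [581.4 -57.5] bed [ -0.9 -66.8] sz [3.4 6.8] ang 73.4 z 36.7 39.7
8 c [556.4 -56.9] bed [-25.9 -68.4] sz [12.5  4.4] ang 1.6 z 36.6 38.4
7 c [537.9 -46. ] bed [-45.2 -59.1] sz [ 4.9 23.1] ang 25.5 z 37.7 46.6
23 c [632.3  85.9] bed [37.6 80.4] sz [12.4 24.5] ang 32.3 z 19.3 25.2
41 c [612.4  97.9] bed [16.8 90.7] sz [15.6 24.3] ang 34.8 z 9.8 14.2
red
40 c [526.7 -42.1] bed [-56.7 -56.1] sz [14.5 22.3] ang 6.6 z 46.0 49.6
green
876 c [592.2   9.6] bed [4.1 0.9] sz [124.4  96.7] ang 85.2 z 38.3 44.8
```

View pics/s3.png

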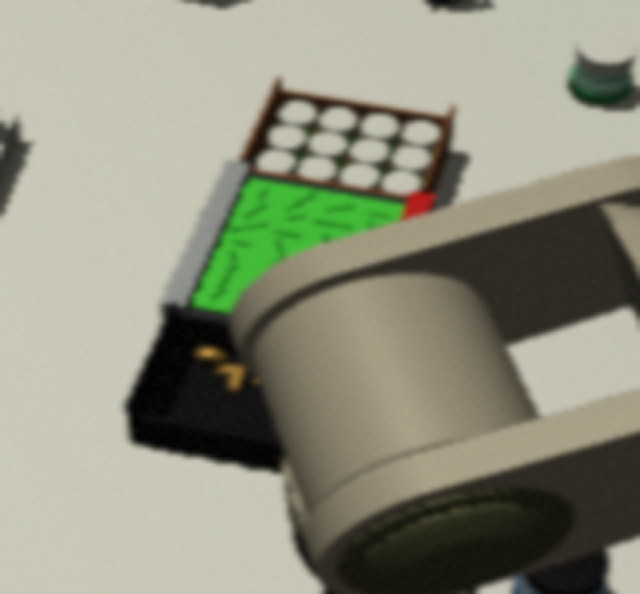

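The plate's visible part is clean; two chips are visible in the tray, the rest hidden by the arm. I check with the top camera.

```bash
cat > c.py <<'E'
from h import *
import sys
f=grab("top"); W=cloud(f);H,S,V=masks(f);z=W[...,2]
m=(H>8)&(H<28)&(S>80)&(V>50)&(abs(W[...,0]-.6)<.07)&(W[...,1]>-.05)&(W[...,1]<.17)&(z<.05)
print("brass");rects(f,W,m,3)
roi=(abs(W[...,0]-.57)<.12)&(abs(W[...,1])<.1)
print("red");rects(f,W,roi&((H<6)|(H>174))&(S>150)&(z>.042)&(z<.05))
c=f["pixels"][150:230,190:330]; cv2.imwrite("pics/"+sys.argv[1],cv2.resize(c[:,:,::-1],None,fx=5,fy=5,interpolation=cv2.INTER_CUBIC))
E
python3 c.py t1.png
```

```text
brass
159 c [593.   97.8] bed [-2.6 88.9] sz [27.2 83.4] ang 89.4 z 8.8 22.2
44 c [538.   13.6] bed [-50.2   0.3] sz [121.6   3.8] ang 84.1 z 46.1 49.2
red
61 c [535.5  56. ] bed [-56.3  42.3] sz [48.2 11.4] ang 84.2 z 45.9 49.7
71 c [528.5 -13.4] bed [-57.4 -27.4] sz [79.3  9.8] ang 86.0 z 46.2 49.8
```

View pics/t1.png

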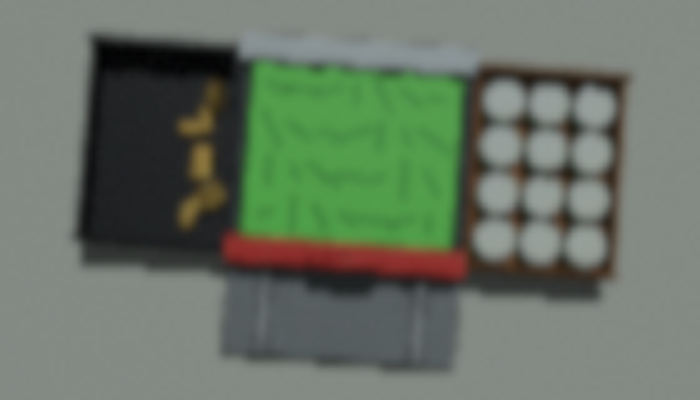

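All five chips are in the tray (about x 188–215, y 92–212 in the picture), the plate is clean and clamped. Now I place the scraper.

Request:
play_rows(moves=[[[0, 0, 4], 0, 10], [[0, 0, 4], 0, 10], [[0, 0, 1.7], 0, 10], [[0, 0, 0.2], 0, 10], [[0, 0, 0.2], 0, 10], [[0, 0, 0], 0, 10], [[0, 0, 0], 0, 10]])

```text
t: 18.82
ee_pos: [0.4935, 0.3546, 0.0442]
orientation: [[-0.996, 0.085, 0.001], [0.085, 0.996, 0.001], [-0.001, 0.001, -1.0]]
force: [-0.7, 0.7, -2.5]
opening: 0.0197
```

Request:
play_rows(moves=[[[0, 0, 0.2], 0, 10], [[0, 0, 0.05], 0, 10], [[0, 0, 0], 0, 10], [[0, 0, 0], 0, 10]])

```text
t: 19.32
ee_pos: [0.4935, 0.3546, 0.0418]
orientation: [[-0.996, 0.085, 0.001], [0.085, 0.996, 0.0], [-0.001, 0.001, -1.0]]
force: [-1.7, -0.3, 5.3]
opening: 0.0194
```

Contact with the mat is confirmed (5 N, the same height as at the grasp). I open and withdraw.

Request:
play_rows(moves=[[[0, 0, 0], 0, 40], [[0, 0, 0], 0, 70], [[0, 0, 0], 0, 100], [[0, 0, 0], 0, 100], [[0, 0, 0], 0, 100], [[0, 0, 0], 0, 100], [[0, 0, 0], 0, 100], [[0, 0, -3], 0, 100], [[0, 0, -6], 0, 100], [[0, 0, -5], 0, 100], [[0, 0, 0], 0, 100]])

```text
t: 20.7
ee_pos: [0.4945, 0.3551, 0.185]
orientation: [[-0.996, 0.085, 0.007], [0.086, 0.996, 0.003], [-0.007, 0.004, -1.0]]
force: [-0.0, -0.1, -0.7]
opening: 0.0882
```

```bash
python3 - <<'E'
from h import *
s=st(); f=grab("wrist"); save(f,"w4.png"); W=wcloud(f,s["orientation"],s["ee_pos"]); H,S,V=masks(f); z=W[...,2]
roi=np.hypot(W[...,0]-.494,W[...,1]-.355)<.1
print("top");rects(f,W,roi&(z>.072)&(z<.09))
print("sole");rects(f,W,roi&(z>.02)&(z<.04))
print("mat");rects(f,W,roi&(H>6)&(H<22)&(S>90)&(z<.012),200)
E
python3 c.py t2.png
```

```text
t 20.7 tcp [494.5 355.1 185. ] bedxy [-122.7  336.8] yang 85.1 tilt [0.007 0.003] F [-0.  -0.1 -0.7] open 88.2
top
1352 c [491.7 353.8] bed [-125.4  335.3] sz [20.  54.3] ang 84.5 z 79.3 81.8
sole
659 c [492. 354.] bed [-125.1  335.5] sz [30.  69.4] ang 84.7 z 33.3 38.0
mat
6785 c [491.6 359.2] bed [-126.   340.7] sz [108.  108.2] ang 88.3 z 5.6 8.3
brass
160 c [593.1  97.6] bed [-2.4 88.7] sz [27.3 84. ] ang 88.9 z 8.7 24.8
25 c [540.3  40.2] bed [-50.2  27. ] sz [68.2  3.4] ang 83.1 z 45.6 49.3
18 c [534.8 -23.2] bed [-50.3 -36.6] sz [47.7  2.5] ang 83.4 z 45.9 48.4
red
59 c [534.8  56.2] bed [-57.   42.5] sz [48.2 11.1] ang 82.4 z 45.9 50.0
70 c [528.5 -13.3] bed [-57.4 -27.3] sz [79.2  9.8] ang 86.0 z 45.9 49.1
```

View pics/w4.png

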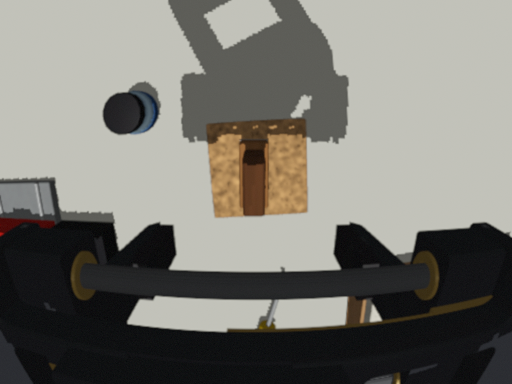

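The scraper stands upright and centred on the mat (254,178), about 5 mm from its centre. The gripper is clear, and the chips and jaw are unchanged. I hand in.

```bash
python3 -c "
from h import *
st(); print(ticket.sign_off())"
```

```text
t 20.8 tcp [493.  354.3 180.5] bedxy [-124.1  335.9] yang 85.09 tilt [-0. -0.] F [ 0.3 -0.4 -0.5] open 88.6
the job is handed in; nothing more can be done
None
```

The job is done and handed in at about 21 s of the 69 s allowed; sign-off reported no verdict.

- **Clamping:** I pushed the jaw shut with closed fingers until the plate stopped against the fence, with about 22 N at the wrist.
- **Scraping:** I swept the plate in two overlapping passes with the scraper, about 1 mm above the surface, starting from the pot box side. The fingers stayed at least 28 mm above the plate.
- **Scraper:** I put it back on the mat and backed the open gripper clear.

What the last checks showed:
- **Chips:** all five are in the tray by the top view taken just before the scraper was put down. The depth readings after it were the same. One chip leans on the tray wall; its highest point is about 25 mm, below the 30 mm limit.
- **Plate and jaw:** the plate is clean, and the jaw was still within about 1 mm of the clamped position when last measured.
- **Scraper:** it is upright, about 5 mm from the mat's centre.
- **Bystanders:** I touched none of them, but I didn't re-measure their positions at the end.
- **Disagreements:** the cameras differed from each other by up to 4 mm in y. I trusted the close wrist view, and the contact forces agreed with it.

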